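# Bring the gas nozzle over the open beaker and open the tap

## Task

Push the arm of the blow-down stand round with a fingertip until its nozzle points down into the middle of the open beaker, not at one of the capped jars. Only then push the tap lever round to fully open, in line with its pipe, and leave both so. Push only, and do not move or lift the beaker, the jars or the small things standing about.

Things in the scene. Friction and masses are not known exactly. Their poses are not given: they have to be found in the camera images.
- stand: Fixed grey stand: low spider foot, steel column (143 mm high) and three coasters (72 mm across, 6 mm high) on its -x side, 170 mm from the column. A level 12 mm pipe, 65 mm up, runs 155 mm from the column along the stand's -y to a brass tap. Origin: column axis on the worktop; z up; turned -14 to +6 degrees.
- column (a point): Point on the column's upright axis at the height of the swing arm's centre line, 125 mm above the worktop: the arm's pivot.
- swing_arm (a joint): Angle of the swing arm about the column, rad, -1.05 to 1.05. At 0 it points along the stand's -x (toward the robot); grows counter-clockwise seen from above (to the robot's right). The arm is a level steel tube, 14 mm thick, centre line 125 mm up, reaching 170 mm from the column. Friction about 0.1 N m: it stays where it is left. Starts between the outer coasters.
- mid_arm (a point): Point on the tube's centre line, 110 mm from the column axis: a good place to push from the side.
- nozzle_tip (a point): Lower end of the brass nozzle that hangs from the arm's outer end, 170 mm from the column axis and 90 mm above the worktop (35 mm under the tube's centre line); 13 mm thick at most.
- tap_lever (a joint): Angle of the tap lever, rad: 0 closed (lever square to the pipe, pointing along the stand's -x, toward the robot), 1.571 fully open against its stop (lever in line with the pipe, pointing away from the column). Grows counter-clockwise seen from above. Starts at 0 to 0.1; friction about 0.05 N m, stays where it is left.
- tap_pivot (a point): The tap lever's upright axis at mid-height of the lever, 101 mm above the worktop, 155 mm from the column along the stand's -y axis. The tap's brass body below is 34 mm wide.
- lever_grip (a point): Middle of the lever's black grip, 46 mm from its axis, 101 mm above the worktop. The grip is 34 mm long, 14 mm wide, 14 mm high; the lever ends 63 mm from the axis.
- beaker: Clear open beaker, 53 mm across and 71 mm high, without a lid, standing loose on one of the three coasters (which one varies). Origin: centre of its underside, on the beaker's axis.
- sample_jar_1: White screw-capped jar, 48 mm across, 72 mm high, loose on another coaster; a bystander. Origin: centre of its underside.
- sample_jar_2: White screw-capped jar, 48 mm across, 72 mm high, loose on the third coaster; a bystander. Origin: centre of its underside.
- stopper_1: Small brown rubber stopper, 23 mm across, 28 mm high, standing on the worktop between two coasters; a bystander. Origin: centre of its underside.
- tape_roll: Roll of tape, 72 mm across, 19 mm high, lying right of the stand; a bystander. Origin: centre of its underside.
- timer: Small bench timer, 66 x 62 x 21 mm, lying right of the stand; a bystander. Origin: centre of its underside.
Mind the look-alikes: they are no part of the job. Leave any black or yellow look-alike of the beaker alone.

How it is judged:
By the outcome, as a careful person would: the job done as asked, in the order asked, and still so for the second after the job is handed in, with the robot touching nothing.
It also fails if it takes over 64 s, if anything falls off the work surface, if the arm or the gripper's body presses on something with over 40 N, if the wrist force passes 120 N, or if a joint passes its speed limit or range.

## Robot

A 6-joint arm with a two-finger parallel gripper is mounted at the origin on a cart in front of the work surface, level with it; the furniture and walls round the work are solid. World frame = base frame: x ahead of the robot, y to its left, z up, the work surface at z = 0. Lengths are in mm, angles in rad, forces in N, time in s.
With the tool pointing down it reaches from about 350 to 975 mm from the base axis. Payload 7.1 kg.
Tool frame: the origin (TCP) lies on the front face of the gripper's body, between the roots of the fingers; the fingertips stand 80 mm ahead of it and the grasp point (between the pads) lies 61 mm ahead of it; z points along the fingers, y is the line along which they close (so a half turn about z gives the same grasp; the last joint's range is limited). The gripper opens to 88 mm and grips with 3 to 60 N. Pads are 20 mm wide; open, the fingers measure 115 mm over their backs; the gripper's body (75 mm by 178 mm) begins 61 mm behind the grasp point.
Start: joints at [-1.257, 0.423, 1.63, -0, 1.089, -0.019], TCP at [204.199, -590.685, 302.675] pointing down, gripper open.
Joint ranges: [-3, 3], [-0.9, 2.11], [0.09, 2.58], [-1.31, 4.45], [0.11, 2.69], [-2.54, 2.54]. Speed limits (rad/s): [2.39, 2.39, 3.01, 3.14, 3.14, 3.14].

## Interface

Orientations are given as a rotation vector (axis times angle).
In Python, from workcell import readout, vision, close_job gives the robot as it stands.
- The arm moves only by the tool servo_tool, never from a script. Its argument "plan" is a list that holds one entry, the list of rows, each a list of 7 numbers: the gripper command: -1 is fully open, 1 is shut, values between are in proportion, then the shift along the world's x, y, z in units of 40 mm (1.0 is 40 mm), then the turn, a rotation vector about the world's x, y, z in units of 5 degrees (1.0 is 5 degrees). A call has 1 to 5 rows; each row shifts and turns the commanded pose from where the row before left it; what a row does not reach is not made up. A row lasts 1/12 s, in which the tool goes at most 41.7 mm and 7.16 degrees, less where a joint would pass 70% of its speed; a pose out of reach is approached as far as the arm can. A call is refused whole if a number of a shift passes 1 or a number of a turn 1, either way. A call with a gripper value outside its range is refused whole. The fingers move at their own pace and stop on an object; the grip force is fixed at half the most. Time passes only in rows, so rows that do not move let the fingers close. It gives the time, the measured TCP pose, the force, the opening and the grip force at its end, in the units of the state.
- readout.get_obs(): the state, without advancing time (a new reading comes with each control period).
- vision.get_image(name): name is "scene" or "top"; returns the picture (400x640x3 uint8, red, green, blue); there is no depth.
- vision.camera_params(name): a dict with "fx", "fy", "cx", "cy" (pixels), "rvec" (rotation vector, rad) and "tvec" (3), from world to camera coordinates, as OpenCV has them. Camera axes: x right, y down, z forward; pixel columns grow to the right and rows downward; lengths in mm; the calibration is good to about 2 mm. A picture is of the moment at which its call begins. camera_params takes no time and is no camera call.
- close_job(): hands the job in; it is judged then, once.
The state is a dict: "t": time; "qpos": joint angles; "qvel": joint speeds; "joint_torque": joint torques, N m; "ee_pos": TCP position; "orientation": TCP orientation; "ft_force": force on the tool from outside, world axes, zero at the start; "moment": the same for the moment, N m; "width": finger opening in mm; "grasp_force": force on a finger pad.
Only numpy, scipy, OpenCV 4.12 (cv2) and the standard library are available. Lean on these libraries where they do the work, as an engineer would, in place of code of your own. Each camera call takes 0.05 s, during which the arm holds its last target. There are 200 camera calls.

## Working session

There is one attempt and no reset: what is moved stays moved. The work goes in short steps, Python scripts to look and compute and a tool call to move; the robot and the scene stay as the last step left them, time stands still between calls to the robot, and variables do not carry over. Pictures are saved under pics/ and viewed, at most 10 in all, crops included, and the job is handed in when it is done.

Besides the shell and the picture viewer there is one more tool, called after "Request:" in YAML: its name, and indented under it one key for each argument. servo_tool: Moves the arm, as the interface text tells. Its arguments: {"type":"object","properties":{"plan":{"type":"array"}},"required":["plan"]}

```bash
mkdir -p pics
python3 - <<'E'
from workcell import readout, vision
import cv2,numpy as np
o=readout.get_obs();print(o['t'],o['ee_pos'],o['orientation'],o['width'])
for n in('top','scene'):
    cv2.imwrite(f'pics/{n}0.png',vision.get_image(n)[:,:,::-1]);p=vision.camera_params(n);print(n,p)
    R=cv2.Rodrigues(np.array(p['rvec'],float))[0];print(-R.T@np.array(p['tvec']).ravel())
E
```

```text
0.0 [ 204.07548389 -590.30096417  301.91549947] [-3.09674845e+00 -5.20152086e-01  3.37605472e-04] 87.63976990765133
top {'fx': 504.68329348641237, 'fy': 504.68329348641237, 'cx': 320.0319209102207, 'cy': 193.41146016246805, 'rvec': array([ 2.12625267, -2.17808777,  0.1321365 ]), 'tvec': array([  33.07681406,  530.82572933, 1198.60192698])}
[ 373.51282972   15.0534362  1256.89226666]
scene {'fx': 391.0045135450872, 'fy': 391.0045135450872, 'cx': 323.03936937414494, 'cy': 198.33907548309503, 'rvec': array([ 0.62395044, -2.54572492,  1.3194461 ]), 'tvec': array([499.16844473, 219.68135042, 708.02169015])}
[243.4424516  631.69944119 583.45122711]
```

View pics/top0.png

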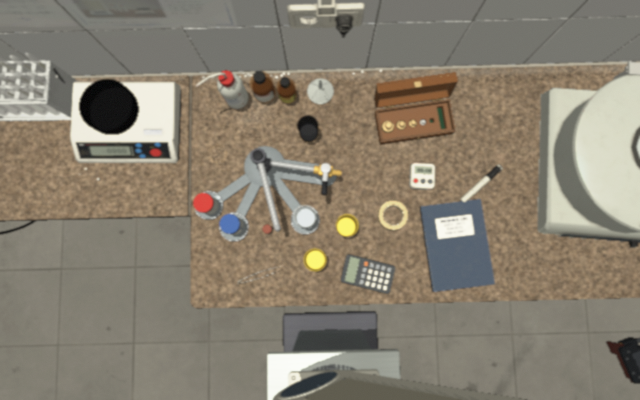

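View pics/scene0.png

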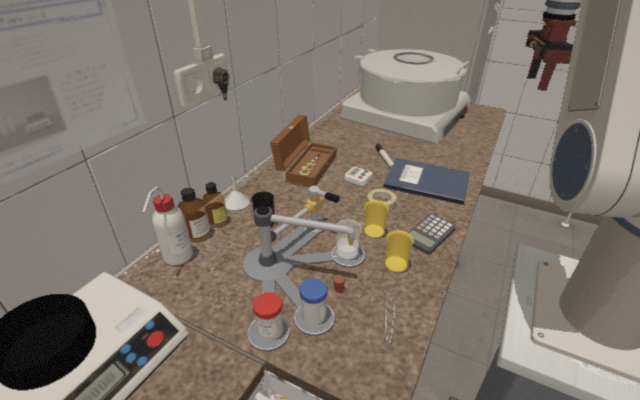

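```bash
python3 - <<'E'
import cv2
a=cv2.imread('pics/top0.png')[140:252,190:350];b=cv2.imread('pics/scene0.png')[180:290,240:400]
cv2.imwrite('pics/c1.png',cv2.resize(a,None,fx=5,fy=5,interpolation=cv2.INTER_CUBIC))
cv2.imwrite('pics/c2.png',cv2.resize(b,None,fx=5,fy=5,interpolation=cv2.INTER_CUBIC))
E
cat > h.py <<'E'
import cv2,numpy as np
from workcell import readout,vision
def cam(n):
    p=vision.camera_params(n);R=cv2.Rodrigues(np.array(p['rvec'],float))[0];t=np.array(p['tvec'],float).ravel()
    K=np.array([[p['fx'],0,p['cx']],[0,p['fy'],p['cy']],[0,0,1]]);return K,R,t
def onz(n,u,v,z):
    K,R,t=cam(n);c=-R.T@t;d=R.T@np.linalg.solve(K,[u,v,1.]);return (c+d*(z-c[2])/d[2])[:2]
def proj(n,P):
    K,R,t=cam(n);return cv2.projectPoints(np.array(P,float).reshape(-1,3),cv2.Rodrigues(R)[0],t,K,None)[0].reshape(-1,2)
E
```

```text
(no output)
```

View pics/c1.png

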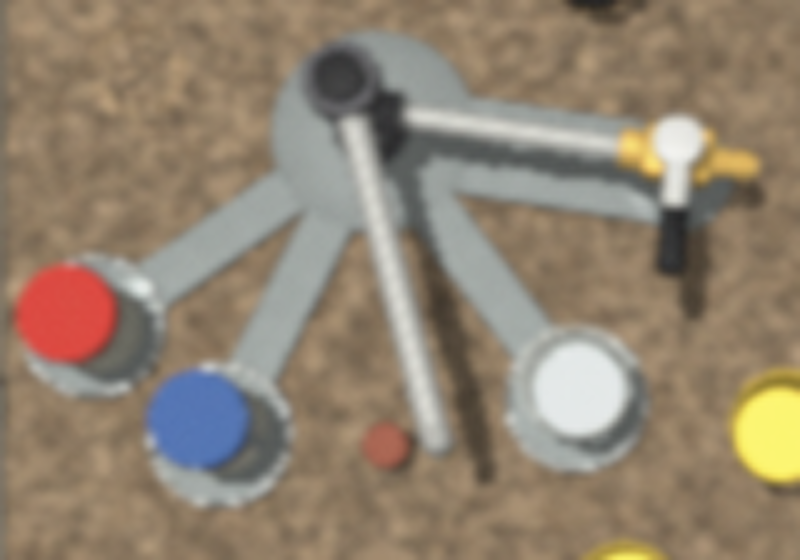

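View pics/c2.png

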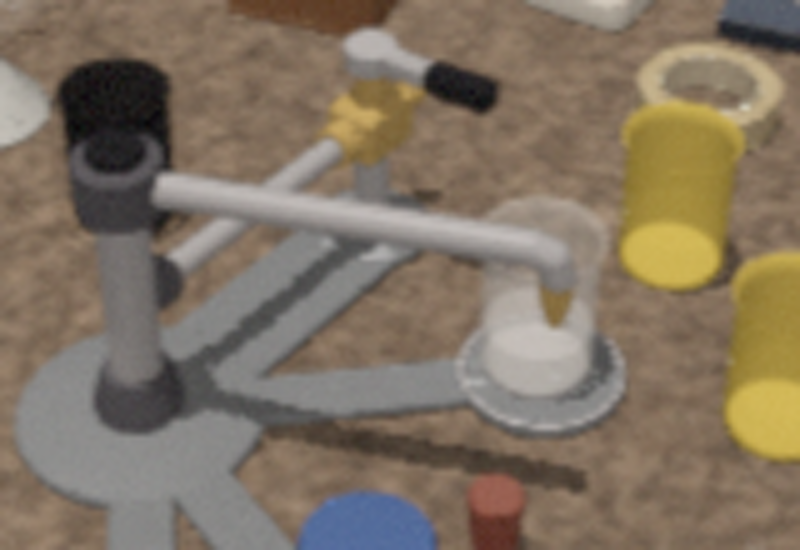

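Run:
```python
from h import *
c=lambda x,y:(190+x/5,140+y/5)
s=lambda x,y:(240+x/5,180+y/5)
f=lambda n,p,z:print(n,onz('top' if p[0]=='t' else 'scene',*p[1],z).round(1))
f('col',('t',c(342,78)),143);f('col s',('s',s(117,157)),143)
f('tap',('t',c(679,138)),110);f('tap s',('s',s(372,50)),110)
f('grip end',('t',c(670,268)),101);f('grip mid',('t',c(672,238)),105)
f('armend',('t',c(438,440)),130)
for n,p in dict(beak=(577,398),red=(92,326),blue=(220,434)).items():f('coaster '+n,('t',c(*p)),6)
f('coaster s',('s',s(541,367)),6)
f('rim s',('s',s(545,228)),77)
for z in(20,25,30,35):f('cont t',('t',c(581,389)),z);f('cont s',('s',s(540,345)),z)
f('redcap',('t',c(67,314)),78);f('bluecap',('t',c(199,419)),78);f('stopper',('t',c(387,445)),28)
f('noz tip',('s',s(556,322)),90)
```

```text
col [606.5 156.4]
col s [601.7 166.8]
tap [581.4   5.2]
tap s [574.9  17.1]
grip end [522.2  10.8]
grip mid [535.6   9.6]
armend [443.6 116.4]
coaster beak [470.5  58.3]
coaster red [512.3 299.6]
coaster blue [456.9 235.8]
coaster s [470.2  60.2]
rim s [474.5  54.9]
cont t [473.8  55.7]
cont s [470.6  62. ]
cont t [473.3  55.6]
cont s [468.5  67.1]
cont t [472.9  55.4]
cont s [466.5  72.1]
cont t [472.5  55.2]
cont s [464.5  77.2]
redcap [510.3 295.1]
bluecap [459.3 232.9]
stopper [448.1 150.5]
noz tip [442.2 118.5]
```

Request:
servo_tool:
  plan:
    - [[1, 0.35, 0.96, 0, 0, 0, 0.18], [1, 0.35, 0.96, 0, 0, 0, 0.18], [1, 0.35, 0.96, 0, 0, 0, 0.18], [1, 0.35, 0.96, 0, 0, 0, 0.18], [1, 0.35, 0.96, 0, 0, 0, 0.18]]

```text
t: 0.52
ee_pos: [274.2, -396.7, 302.3]
orientation: [-3.075, -0.642, 0.0]
ft_force: [1.1, 0.1, -0.1]
width: 57.5
grasp_force: 0.0
```

Request:
servo_tool:
  plan:
    - [[1, 0.35, 0.96, 0, 0, 0, 0.18], [1, 0.35, 0.96, 0, 0, 0, 0.18], [1, 0.35, 0.96, 0, 0, 0, 0.18], [1, 0.35, 0.96, 0, 0, 0, 0.18], [1, 0.35, 0.96, 0, 0, 0, 0.18]]

```text
t: 0.93
ee_pos: [344.2, -204.8, 302.7]
orientation: [3.048, 0.762, 0.0]
ft_force: [0.9, 0.3, -0.3]
width: 24.5
grasp_force: 0.0
```

Request:
servo_tool:
  plan:
    - [[1, 0.35, 0.96, 0, 0, 0, 0.18], [1, 0.35, 0.96, 0, 0, 0, 0.18], [1, 0.35, 0.96, 0, 0, 0, 0.18], [1, 0.35, 0.96, 0, 0, 0, 0.18], [1, 0.35, 0.96, 0, 0, 0, 0.18]]

```text
t: 1.35
ee_pos: [414.2, -12.6, 302.7]
orientation: [3.015, 0.882, 0.0]
ft_force: [0.4, -0.1, 0.8]
width: 0.6
grasp_force: 0.0
```

Request:
servo_tool:
  plan:
    - [[1, 0.35, 0.96, 0, 0, 0, 0.18], [1, 0.35, 0.96, 0, 0, 0, 0.18], [1, 0.35, 0.96, 0, 0, 0, 0.18], [1, 0.35, 0.96, 0, 0, 0, 0.18], [1, 0.35, 0.96, 0, 0, 0, 0.18]]

```text
t: 1.77
ee_pos: [484.2, 179.5, 302.5]
orientation: [2.978, 1.0, -0.001]
ft_force: [0.9, -1.0, -0.2]
width: 0.7
grasp_force: 0.0
```

Request:
servo_tool:
  plan:
    - [[1, 0, 0, -0.7, 0, 0, 0], [1, 0, 0, -0.7, 0, 0, 0], [1, 0, 0, -0.7, 0, 0, 0], [1, 0, 0, -0.7, 0, 0, 0]]

```text
t: 2.1
ee_pos: [483.9, 177.7, 189.4]
orientation: [-2.978, -1.0, -0.0]
ft_force: [0.9, -0.5, -0.2]
width: 0.3
grasp_force: 0.0
```

Request:
servo_tool:
  plan:
    - [[1, 0, -0.2, 0, 0, 0, 0], [1, 0, -0.2, 0, 0, 0, 0], [1, 0.05, -0.2, 0, 0, 0, 0], [1, 0.05, -0.2, 0, 0, 0, 0], [1, 0.05, -0.2, 0, 0, 0, 0]]

```text
t: 2.52
ee_pos: [491.2, 136.4, 192.3]
orientation: [2.979, 0.997, 0.004]
ft_force: [-0.5, 0.7, -0.1]
width: 0.2
grasp_force: 0.5
```

Run:
```python
from h import *
o=readout.get_obs();print(o['t'],o['ee_pos'],o['ft_force'])
a=vision.get_image('top')[:,:,::-1][140:252,190:350];b=vision.get_image('scene')[:,:,::-1][170:300,230:410]
a=cv2.resize(a,(430,300),interpolation=cv2.INTER_CUBIC);b=cv2.resize(b,(415,300),interpolation=cv2.INTER_CUBIC)
cv2.imwrite('pics/d1.png',np.vstack([a[:,:415],b]))
```

```text
2.5167 [491.16471892 136.38974595 192.32482802] [-0.49007398  0.74788754 -0.13264361]
```

View pics/d1.png

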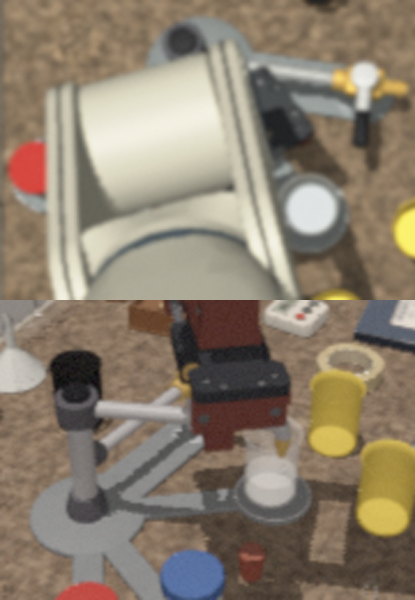

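Request:
servo_tool:
  plan:
    - [[1, 0.08, -0.15, -0.01, 0, 0, 0], [1, 0.08, -0.15, -0.01, 0, 0, 0], [1, 0.08, -0.15, -0.01, 0, 0, 0], [1, 0.08, -0.13, 0, 0, 0, 0], [1, 0, 0, 0, 0, 0, 0]]

```text
t: 3.03
ee_pos: [503.8, 113.2, 189.5]
orientation: [2.979, 0.997, 0.001]
ft_force: [-0.4, -0.5, -1.3]
width: 0.7
grasp_force: 0.0
```

Run:
```python
from h import *
o=readout.get_obs();print(o['t'],o['ee_pos'],o['ft_force'])
b=vision.get_image('scene')[:,:,::-1][190:290,290:400]
cv2.imwrite('pics/d2.png',cv2.resize(b,None,fx=6,fy=6,interpolation=cv2.INTER_CUBIC))
```

```text
3.0333 [503.75075024 113.23296948 189.48590389] [-0.39646197 -0.50706663 -1.33131207]
```

View pics/d2.png

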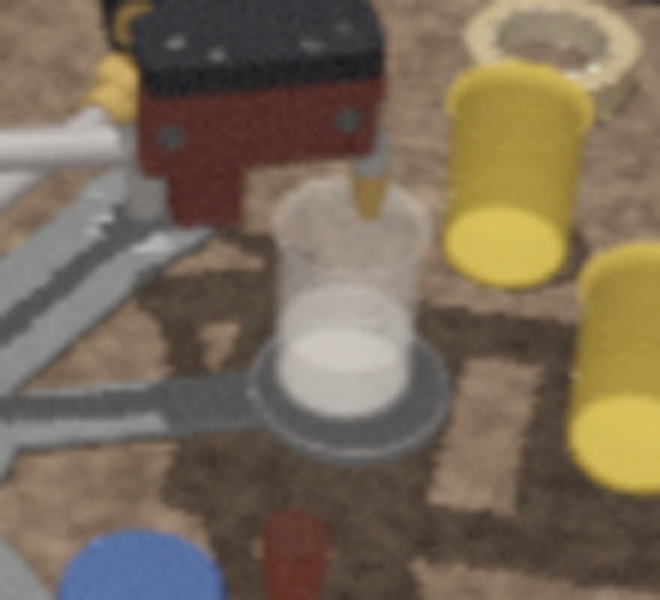

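Run:
```python
from h import *
q=lambda x,y:(290+x/6,190+y/6)
print('noz',onz('scene',*q(369,216),90),'rim',onz('scene',*q(351,222),77))
# beaker candidates: predicted rim ellipse, coaster ellipse, nozzle for each arm angle in crop px
th=np.linspace(0,2*np.pi,73)[:-1]
def ex(c,r,z,n='scene'):
    e=proj(n,np.c_[c[0]+r*np.cos(th),c[1]+r*np.sin(th),0*th+z]);e=(e-[290,190])*6;return e.min(0).round(),e.max(0).round()
for c in((473,56),(470.5,59),(473,59),(471,55)):print(c,'rim',ex(c,26.5,77),'base',ex(c,26.5,6))
for a in(208,210,212,214,216,217,218):
    p=np.array([606.5,156.7])+170*np.array([np.cos(np.radians(a)),np.sin(np.radians(a))])
    print(a,p.round(1),((proj('scene',[*p,90])-[290,190])*6).round())
```

```text
noz [463.64736434  68.54811952] rim [473.54498376  59.50174134]
(473, 56) rim (array([279., 168.]), array([435., 268.])) base (array([273., 321.]), array([421., 423.]))
(470.5, 59) rim (array([281., 175.]), array([438., 275.])) base (array([275., 328.]), array([424., 431.]))
(473, 59) rim (array([275., 173.]), array([431., 273.])) base (array([269., 326.]), array([418., 429.]))
(471, 55) rim (array([285., 168.]), array([441., 268.])) base (array([279., 321.]), array([427., 423.]))
208 [456.4  76.9] [[379. 237.]]
210 [459.3  71.7] [[377. 225.]]
212 [462.3  66.6] [[375. 214.]]
214 [465.6  61.6] [[372. 203.]]
216 [469.   56.8] [[369. 192.]]
217 [470.7  54.4] [[367. 186.]]
218 [472.5  52. ] [[365. 181.]]
```

Request:
servo_tool:
  plan:
    - [[1, 0.05, -0.08, 0, 0, 0, 0], [1, 0.05, -0.08, 0, 0, 0, 0], [1, 0, 0, 0, 0, 0, 0]]

```text
t: 3.33
ee_pos: [507.3, 107.4, 189.4]
orientation: [2.979, 0.999, 0.0]
ft_force: [-0.9, 0.0, 0.0]
width: 0.1
grasp_force: 0.0
```

Run:
```python
from h import *
o=readout.get_obs();print(o['t'],o['ee_pos'],o['ft_force'])
b=vision.get_image('scene')[:,:,::-1][190:290,290:400]
cv2.imwrite('pics/d3.png',cv2.resize(b,None,fx=6,fy=6,interpolation=cv2.INTER_CUBIC))
```

```text
3.3333 [507.27456876 107.40485826 189.4177485 ] [-0.87567366  0.03511251  0.02789012]
```

View pics/d3.png

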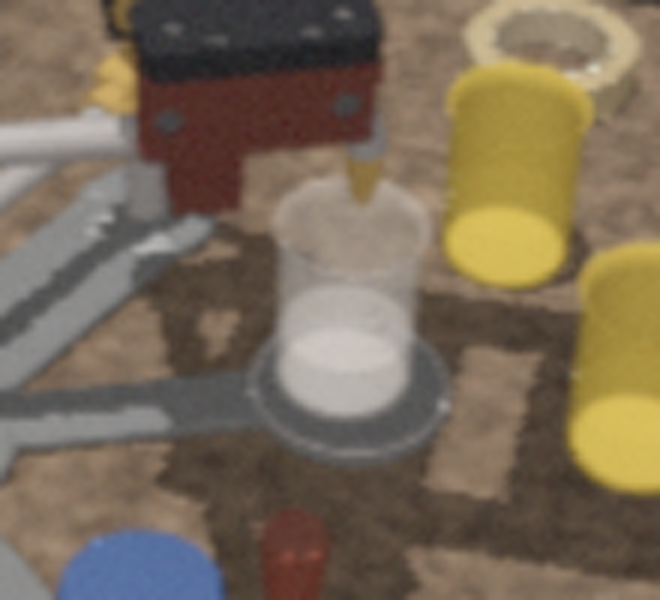

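Request:
servo_tool:
  plan:
    - [[1, 0.05, -0.07, 0, 0, 0, 0], [1, 0, 0, 0, 0, 0, 0], [1, 0, 0, 0, 0, 0, 0]]

```text
t: 3.63
ee_pos: [509.1, 104.9, 189.5]
orientation: [2.979, 0.999, 0.0]
ft_force: [-1.3, -0.1, -0.3]
width: 0.3
grasp_force: 0.0
```

Request:
servo_tool:
  plan:
    - [[1, -0.2, 0.3, 0, 0, 0, 0], [1, -0.3, 0.4, 0, 0, 0, 0], [1, -0.3, 0.6, 0.8, 0, 0, 0], [1, 0, 0.8, 0.9, 0, 0, 0], [1, 0, 0.9, 0.9, 0, 0, 0]]

```text
t: 4.05
ee_pos: [476.0, 214.6, 283.0]
orientation: [2.979, 0.998, -0.002]
ft_force: [1.1, 0.9, -0.7]
width: 0.4
grasp_force: 0.0
```

Request:
servo_tool:
  plan:
    - [[1, -0.5, 0.9, 0, 0, 0, 0], [1, -0.5, 0.9, 0, 0, 0, 0], [1, -0.5, 0.9, 0, 0, 0, 0], [1, -0.5, 0.9, 0, 0, 0, 0]]

```text
t: 4.38
ee_pos: [395.9, 359.6, 282.5]
orientation: [-2.978, -0.998, -0.001]
ft_force: [0.6, 0.6, -0.4]
width: 0.3
grasp_force: 0.0
```

Run:
```python
from h import *
o=readout.get_obs();print(o['t'],o['ee_pos'],o['ft_force'])
a=vision.get_image('top')[:,:,::-1][145:240,250:345];b=vision.get_image('scene')[:,:,::-1][190:290,300:370]
cv2.imwrite('pics/e1.png',np.hstack([cv2.resize(a,(475,475),interpolation=cv2.INTER_CUBIC),cv2.resize(b,(322,460),interpolation=cv2.INTER_CUBIC)[:, :] if 0 else cv2.resize(b,(322,475),interpolation=cv2.INTER_CUBIC)]))
```

```text
4.3833 [395.87856403 359.55674005 282.45486117] [ 0.64940081  0.56503945 -0.42225143]
```

View pics/e1.png

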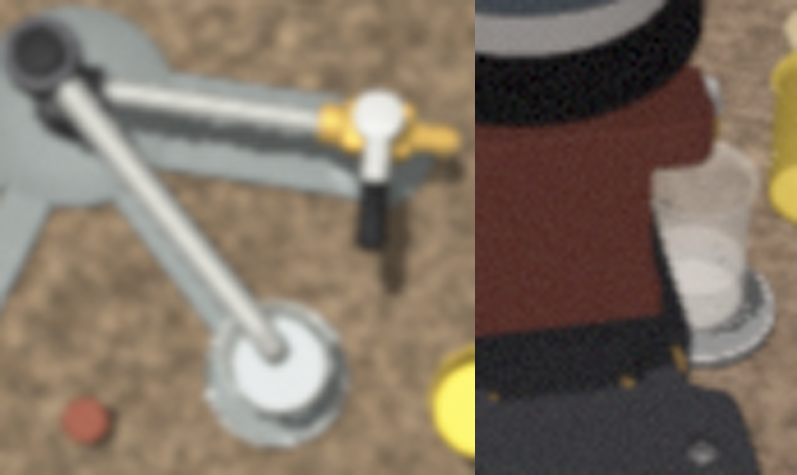

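Run:
```python
from h import *
q=lambda x,y:(250+x/5,145+y/5)
A=onz('top',*q(90,118),125);B=onz('top',*q(262,333),125)
a=np.degrees(np.arctan2(*(B-A)[::-1]))%360
C=onz('top',*q(38,50),135);print(A,B,'arm ang',a,'col',C)
n=np.array([-np.sin(np.radians(a)),np.cos(np.radians(a))]);d=np.array([np.cos(np.radians(a)),np.sin(np.radians(a))])
print('col off line',(C-A)@n)
for nm,P in dict(cont25=onz('top',*q(279,366),25),coaster=onz('top',*q(278,373),6),b=np.array([473,57])).items():print(nm,P,(P-A)@n,(P-C)@d)
```

```text
[579.61595401 137.02696436] [479.43637711  60.55892582] arm ang 217.35484365868473 col [609.65299751 159.19941786]
col off line 0.6002332040216379
cont25 [472.39149505  56.57225659] -1.105503313531486 171.37720020886633
coaster [470.44615674  57.77887493] -3.2449690077814504 172.19142099581873
b [473  57] -1.076303478066001 170.63397071900255
```

Request:
servo_tool:
  plan:
    - [[1, 0.4, -0.88, 0, 0, 0, 0.9], [1, 0.4, -0.88, 0, 0, 0, 0.9], [1, 0.4, -0.88, 0, 0, 0, 0.9], [1, 0.4, -0.88, 0, 0, 0, 0.9], [1, 0.4, -0.88, 0, 0, 0, 0.9]]

```text
t: 4.9
ee_pos: [477.5, 179.8, 282.1]
orientation: [2.723, 1.566, 0.0]
ft_force: [0.6, 0.1, 0.3]
width: 0.4
grasp_force: 0.0
```

Request:
servo_tool:
  plan:
    - [[1, 0.4, -0.88, 0, 0, 0, 0.9], [1, 0.4, -0.88, 0, 0, 0, 0.9], [1, 0.4, -0.88, 0, 0, 0, 0.9], [1, 0.4, -0.88, 0, 0, 0, 0.9], [1, 0, 0, 0, 0, 0, 0]]

```text
t: 5.32
ee_pos: [543.4, 35.5, 282.3]
orientation: [2.447, 1.966, 0.001]
ft_force: [0.4, 0.3, -0.8]
width: 0.2
grasp_force: 0.0
```

Run:
```python
from h import *
q=lambda x,y:(250+x/5,145+y/5)
T=onz('top',*q(379,116),106);G=onz('top',*q(371,216),106)
print('tap',T,'grip',G,np.degrees(np.arctan2(*(G-T)[::-1])))
# finger path about pivot for contact radius 50, offset 20
for a in(174,190,205,220,235,250,258,261):
    r=np.radians(a);d=np.array([np.cos(r),np.sin(r)]);n=np.array([-d[1],d[0]])
    print(a,(T+50*d-18*n).round(1))
```

```text
tap [580.67847924   5.24378297] grip [534.05546282  10.09780174] 174.056231523236
174 [532.8  28.4]
190 [528.3  14.3]
205 [5.278e+02 4.000e-01]
220 [530.8 -13.1]
235 [537.3 -25.4]
250 [546.7 -35.6]
258 [552.7 -39.9]
261 [555.1 -41.3]
```

Request:
servo_tool:
  plan:
    - [[1, -0.2, 0.25, -0.5, 0, 0, 0], [1, 0, 0, -0.8, 0, 0, 0], [1, 0, 0, -0.8, 0, 0, 0], [1, 0, 0, -0.53, 0, 0, 0], [1, 0, 0, 0, 0, 0, 0]]

```text
t: 5.73
ee_pos: [530.2, 50.9, 172.9]
orientation: [-2.446, -1.964, 0.01]
ft_force: [-0.7, 0.2, -0.2]
width: 0.4
grasp_force: 0.0
```

Request:
servo_tool:
  plan:
    - [[1, -0.05, -0.25, 0, 0, 0, 0], [1, -0.05, -0.25, 0, 0, 0, 0], [1, -0.04, -0.25, 0, 0, 0, 0], [1, 0, -0.25, 0, 0, 0, 0], [1, 0, -0.2, 0, 0, 0, 0]]

```text
t: 6.15
ee_pos: [528.0, 1.8, 178.2]
orientation: [2.449, 1.966, 0.003]
ft_force: [-0.4, 0.6, 0.1]
width: 0.3
grasp_force: 0.7
```

Request:
servo_tool:
  plan:
    - [[1, 0.08, -0.17, 0, 0, 0, 0], [1, 0.08, -0.16, 0, 0, 0, 0], [1, 0.14, -0.25, 0, 0, 0, 0], [1, 0.1, -0.15, 0, 0, 0, 0], [1, 0.15, -0.14, 0, 0, 0, 0]]

```text
t: 6.57
ee_pos: [549.7, -32.4, 176.7]
orientation: [-2.449, -1.967, 0.001]
ft_force: [-0.8, 1.4, -0.0]
width: 0.5
grasp_force: 0.6
```

Request:
servo_tool:
  plan:
    - [[1, 0.08, -0.2, 0, 0, 0, 0], [1, 0.08, -0.05, 0, 0, 0, 0], [1, 0.05, 0, 0, 0, 0, 0], [1, 0, 0, 0, 0, 0, 0]]

```text
t: 6.9
ee_pos: [557.1, -42.0, 176.3]
orientation: [-2.448, -1.967, 0.004]
ft_force: [-3.3, -1.4, 0.7]
width: 0.3
grasp_force: 1.5
```

Request:
servo_tool:
  plan:
    - [[1, 0.05, 0, 0, 0, 0, 0], [1, 0, 0, 0, 0, 0, 0]]

```text
t: 7.07
ee_pos: [557.6, -41.7, 176.1]
orientation: [-2.445, -1.966, 0.008]
ft_force: [-9.4, -2.3, 3.5]
width: 0.3
grasp_force: 4.0
```

Request:
servo_tool:
  plan:
    - [[1, 0.05, 0, 0, 0, 0, 0], [1, 0, 0, 0, 0, 0, 0]]

```text
t: 7.23
ee_pos: [558.1, -41.6, 175.8]
orientation: [-2.443, -1.965, 0.012]
ft_force: [-12.7, -3.3, 7.9]
width: 0.0
grasp_force: 6.6
```

Force builds without motion, so the lever is at its stop. Back away and check.

Request:
servo_tool:
  plan:
    - [[1, -0.15, 0, 0, 0, 0, 0], [1, -0.4, -0.1, 0, 0, 0, 0], [1, -0.6, -0.3, 0, 0, 0, 0], [1, 0, 0, 0.9, 0, 0, 0], [1, 0, 0, 0.9, 0, 0, 0]]

```text
t: 7.65
ee_pos: [513.7, -57.6, 247.9]
orientation: [-2.447, -1.965, 0.005]
ft_force: [1.4, 0.2, 0.2]
width: 0.3
grasp_force: 0.0
```

Request:
servo_tool:
  plan:
    - [[1, -0.3, -0.9, 0.6, 0, 0, 0], [1, -0.3, -0.9, 0, 0, 0, 0], [1, -0.3, -0.9, 0, 0, 0, 0], [1, -0.3, -0.9, 0, 0, 0, 0], [1, -0.2, -0.9, 0, 0, 0, 0]]

```text
t: 8.07
ee_pos: [460.1, -236.4, 271.7]
orientation: [2.447, 1.968, 0.001]
ft_force: [-0.1, -0.2, -0.2]
width: 0.8
grasp_force: 0.0
```

Request:
servo_tool:
  plan:
    - [[1, -0.1, -0.9, 0, 0, 0, 0], [1, -0.1, -0.9, 0, 0, 0, 0], [1, 0, -0.9, 0, 0, 0, 0], [1, 0, -0.9, 0, 0, 0, 0], [1, 0, 0, 0, 0, 0, 0]]

```text
t: 8.48
ee_pos: [453.3, -384.7, 271.8]
orientation: [2.448, 1.96, -0.0]
ft_force: [-0.0, -0.0, 0.2]
width: 0.3
grasp_force: 0.0
```

Run:
```python
from h import *
o=readout.get_obs();print(o['t'],o['ee_pos'],o['ft_force'])
a=vision.get_image('top')[:,:,::-1][140:252,190:350];b=vision.get_image('scene')[:,:,::-1][170:300,230:410]
a=cv2.resize(a,(430,300),interpolation=cv2.INTER_CUBIC);b=cv2.resize(b,(430,300),interpolation=cv2.INTER_CUBIC)
cv2.imwrite('pics/f1.png',np.vstack([a,b]))
```

```text
8.4833 [ 453.30517964 -384.72473517  271.76514921] [-0.00804922 -0.00544366  0.17275807]
```

View pics/f1.png

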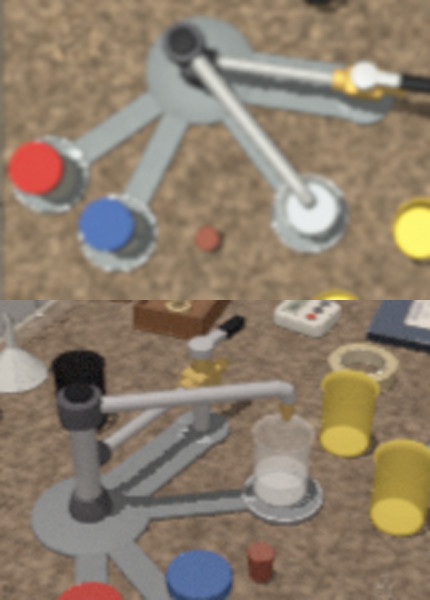

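```bash
python3 -c "
from workcell import close_job
print(close_job())"
```

```text
the job is handed in; nothing more can be done
None
```

I handed the job in at about 8.5 s. The nozzle points into the open beaker, an estimated 1–2 mm off its centre. I then pushed the tap lever to its fully open stop, in line with the pipe. The last pictures show the beaker, jars and stopper where they started, and the robot is clear of everything.

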